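Unlock the control box with its cabinet key and raise the lid

ROBOT

A 6-joint arm with a two-finger parallel gripper is mounted at the origin on a cart in front of the work surface, level with it; the furniture and walls round the work are solid. World frame = base frame: x ahead of the robot, y to its left, z up, the work surface at z = 0. Lengths are in m, angles in rad, forces in N, time in s.
With the tool pointing down it reaches from about 0.35 to 0.975 m from the base axis. Payload 4.9 kg.
Tool frame: the origin (TCP) lies midway between the tips of the shut fingers; the grasp point (between the pads) lies 19 mm behind it; z points along the fingers, y is the line along which they close (so a half turn about z gives the same grasp; the last joint's range is limited). The gripper opens to 85 mm and grips with 20 to 120 N. Pads are 22 mm wide; open, the fingers measure 114 mm over their backs; the gripper's body (76 mm by 85 mm) begins 54 mm behind the grasp point. The pads swing forward as they close: fully open they stand 13 mm farther back than shut.
Start: joints at [1.16, 0.053, 1.613, -0, 1.476, -0.119], TCP at [0.18, 0.599, 0.201] pointing down, gripper open.
Joint ranges: [-3.01, 3.01], [-1.01, 2.22], [0.06, 2.58], [-1.02, 4.17], [0.09, 2.62], [-3.14, 3.14]. Speed limits (rad/s): [2.57, 2.57, 3.14, 3.14, 3.14, 3.14].

INTERFACE

Orientations are given as a unit quaternion [w, x, y, z].
In Python, from plant import * gives the robot as it stands.
- The arm moves only by the tool jog_arm, never from a script. Its argument "targets" is a list of rows, each a list of 3 entries, a list of its own where there are three numbers: the shift along the tool's x, y, z in units of 25 mm (1.0 is 25 mm), then the turn, a rotation vector about the tool's x, y, z in units of 8 degrees (1.0 is 8 degrees), then the opening in per cent of the stroke, from 0 (shut) to 100 (fully open). A call has 1 to 8 rows; each row is the pose to reach, as a shift and turn from the pose commanded when the call began, along the tool's axes at that moment; what a row does not reach only later rows make up. A row lasts 1/8 s, in which the tool goes at most 62.5 mm and 10.7 degrees, less where a joint would pass 70% of its speed; a pose out of reach is approached as far as the arm can. A call with a gripper value outside its range is refused whole. The fingers move at their own pace and stop on an object; the grip force is fixed at half the most. Time passes only in rows, so rows that repeat a pose let the fingers close. It gives the time, the measured TCP pose, the force, the opening and the grip force at its end, in the units of the state.
- state(): the state, without advancing time (a new reading comes with each control period).
- grab_frame(name): name is "side" or "top" or "wrist"; returns (picture, depth): 384x512x3 uint8, red, green, blue; 384x512 float32, m along the optical axis (not along the pixel's ray), 0 where there is no reading.
- camera_params(name): a dict with "fovy" (degrees; the focal length in pixels is half the picture's height over the tangent of half this angle, whatever the lens; pixels are square), "cx", "cy" (the principal point, pixels), "rvec" (rotation vector, rad) and "tvec" (3), from world to camera coordinates, as OpenCV has them; the wrist camera has in their place "hand_eye" (4x4, takes a point from camera to tool coordinates, whose origin is the TCP and whose axes are the flange's). Camera axes: x right, y down, z forward; pixel columns grow to the right and rows downward; lengths in m; the calibration is good to about 2 mm. A picture is of the moment at which its call begins: read the wrist's pose just before it. camera_params takes no time and is no camera call.
- job_done(): hands the job in; it is judged then, once.
The state is a dict: "time": time; "joint_pos": joint angles; "joint_vel": joint speeds; "joint_efforts": joint torques, N m; "tool_pos": TCP position; "tool_rot": TCP orientation; "contact_force": force on the tool from outside, world axes, zero at the start; "ft_torque": the same for the moment, N m; "gripper_width": opening from 0.0 (shut) to 1.0 (fully open); "grasp_force": force on a finger pad.
Only numpy, scipy, OpenCV 4.12 (cv2) and the standard library are available. Lean on these libraries where they do the work, as an engineer would, in place of code of your own. Each camera call takes 0.05 s, during which the arm holds its last target. There are 200 camera calls.

TASK

The small grey steel control box behind the row of tubes is locked. Take the flat-bowed key with the two wings out of the key rack, push it fully home in the keyhole on the lid, turn it clockwise until the bolt is drawn, then raise the lid (the key serves as its handle) until it stands well open by itself, about 40 degrees or more. Leave the key in the lock and do not disturb the hex driver, the bottle, the screw dish or the half shell.

Things in the scene. Friction and masses are not known exactly. Their poses are not given: they have to be found in the camera images.
- cabinet_key: Loose steel key, about 60 g, upright in one of the rack's two slots (either). Origin: centre of the underside of its round collar (18 mm wide, 3 mm thick), z up along the shank. From z = 20 to 48 mm a flat upright bow, 36 mm along the key's x, 9 mm thick along y (grip across y); between, a 9 mm round neck. Same after half a turn about z.
- key_bow (a point): Centre of the key's bow, 34 mm above the key's origin, axes as the key's: the point to grip.
- key_nose (a point): Lower end of the key, 18.5 mm below its origin. Below the collar is a 9 mm round shank, tapering to 4 mm over the last 4 mm. Two flat wings stand out from it, 21 mm tip to tip along the key's x (in line with the bow), 4 mm thick along y, from 6.5 to 14.5 mm below the origin.
- key_rack: Fixed dark steel rack, 56 x 140 mm, top 42 mm high, origin on the worktop under its middle. Two 12 mm slots in the top at y = +37.5 and -37.5 mm of the rack, open to its -x side; key and hex driver hang in them by their collars, the key's bow along the slot (rack x). The key lifts straight up: raise it 0.22 m, as an open carton stands behind the rack, and tubes (95 mm high) before the box.
- hex_driver: Loose T-handle hex driver in the rack's other slot: black round crossbar 13 mm thick, 64 mm long, 30 mm above the rack's top; thin dark shank. Bystander: leave it. Origin: centre of its collar's underside.
- control_box: Fixed grey steel box with a lid, 154 deep (x) x 160 wide (y) x 85 mm high. Origin on the worktop straight below the lock's axis, 26 mm behind the front wall in the middle of the width. x points from the lock back to the hinge, y to the box's left.
- keyhole (a point): On the lid: centre of the keyhole in the round lock plate (39 mm wide), 87 mm above the worktop when shut; axes as the box's, z out of the lid, moving with it. Hole 12 mm across, slot 7 mm wide reaching 12 mm from the centre to either side along y: the key's wings (its x) go in along this y, 1.5 mm of play all round. Fully home, the collar lies on the plate: key's origin on this point.
- lock_fork (a point): 11 mm under the keyhole's face, on the lock's axis: where the wings of the key, fully home, sit between the forks of the lock. The plate is 5 mm thick; until the wings are below it the key cannot turn. Play is 0.15 to 0.2 rad before the lock follows. Once turned, the wings are caught under the plate: the key cannot come out, and pulling it lifts the lid.
- lock_cam (a joint): Angle of the lock behind the plate, rad: 0 locked (at the start), grows as the key turns clockwise seen from above, stop at 1.35. Its cam holds the lid down until about 0.95; draw it past 1.0. Friction of 0.04 N m keeps it where it is left.
- lid_edge (a point): Middle of the lid's front edge, 30 mm before the lock; axes as the keyhole's. It rises as the lid opens, 0 to 80 degrees. Hinge axis along the box's y, 132.5 mm behind the lock's axis, 82.5 mm above the worktop; the key travels on an arc about it and leans back (box +x); its bow may pivot between the fingers. Balanced, stiff hinge: 2 to 4 N at the key raises it; it stays where left.
- cleaner_bottle: Loose bottle, 42 mm round, 90 mm tall, right of the row of tubes and in front of the box. Bystander. Origin under its centre.
- screw_dish: Loose steel dish of screws, 68 mm round, 18 mm high, left of the rack. Bystander. Origin under its centre.
- half_shell: Loose half housing, 27 x 74 x 13 mm, on the worktop right of the rack. Bystander. Origin under its centre.
There are look-alikes about, which are no part of the job. Of the things shaped like the cabinet_key, the steel one is meant.

How it is judged:
On the way, in this order (a step that is already met when the one before it is completed fails the run):
1. the key is fully home in the keyhole of the locked lid (horizontal distance between cabinet_key and keyhole below 0.004 m and z of cabinet_key in the frame of keyhole below 0.002 m and angle between the z axis of cabinet_key and the z axis of keyhole, either way round below 0.15 rad), for 0.1 s.
2. the key has turned the lock and drawn the bolt (value of joint lock_cam above 1 rad), for 0.1 s.
At the end, for the whole second after the job is handed in: The lid stands open by itself at more than 0.6 rad (34 degrees), with the key still in the lock: its collar's underside within 6 mm of the keyhole; key and lid at rest (under 20 mm/s) (angle between keyhole's own z axis and vertical above 0.6 rad and distance between cabinet_key and keyhole below 0.006 m and linear speed of cabinet_key below 0.02 m/s); the robot touches nothing.
It fails at once if the hex driver is disturbed (more than 30 mm) (distance of hex_driver from where it was at the start of the episode above 0.03 m).
It fails at once if the cleaner bottle is disturbed (more than 30 mm) (distance of cleaner_bottle from where it was at the start of the episode above 0.03 m).
It fails at once if the screw dish is disturbed (more than 30 mm) (distance of screw_dish from where it was at the start of the episode above 0.03 m).
It fails at once if the half shell is disturbed (more than 30 mm) (distance of half_shell from where it was at the start of the episode above 0.03 m).
It also fails if it takes over 51 s, if anything falls off the work surface, if the arm or the gripper's body presses on something with over 40 N, if the wrist force passes 120 N, or if a joint passes its speed limit or range.

## Working session

There is one attempt and no reset: what is moved stays moved. The work goes in short steps, Python scripts to look and compute and a tool call to move; the robot and the scene stay as the last step left them, time stands still between calls to the robot, and variables do not carry over. Pictures are saved under pics/ and viewed, at most 13 in all, crops included, and the job is handed in when it is done.

Besides the shell and the picture viewer there is one more tool, called after ">>>" as a command line: name --argument value ..., lists and objects as JSON in quotes. jog_arm: Moves the arm, as the interface text tells. Its arguments: {"type":"object","properties":{"targets":{"type":"array"}},"required":["targets"]}

```bash
mkdir -p pics; ls; cat > h.py <<'E'
from plant import *
import numpy as np, cv2
from scipy.spatial.transform import Rotation as R
def Rt(s): 
    q=s["tool_rot"]; return R.from_quat([q[1],q[2],q[3],q[0]]).as_matrix(), np.array(s["tool_pos"])
def cloud(name):
    s=state(); im,d=grab_frame(name); p=camera_params(name)
    h,w=d.shape; f=h/2/np.tan(np.radians(p["fovy"])/2)
    u,v=np.meshgrid(np.arange(w),np.arange(h))
    P=np.stack([(u-p["cx"])/f*d,(v-p["cy"])/f*d,d],-1)
    if "hand_eye" in p:
        H=np.array(p["hand_eye"]); M,t=Rt(s)
        P=(P@H[:3,:3].T+H[:3,3])@M.T+t
    else:
        M=R.from_rotvec(np.array(p["rvec"]).ravel()).as_matrix()
        P=(P-np.array(p["tvec"]).ravel())@M
    return im,d,P
def save(im,n): cv2.imwrite("pics/"+n,im[...,::-1])
E
python3 - <<'E'
from h import *
for n in("top","side"):
    im,d,P=cloud(n); np.savez(n+".npz",im=im,d=d,P=P); save(im,n+".png"); p=camera_params(n); print(n,{k:np.round(v,3) for k,v in p.items()})
a=[cv2.imread(f"pics/{n}.png") for n in("top","side")]
print(camera_params("wrist")); print(state())
E
```

```text
pics
top {'fovy': np.float64(47.991), 'cx': np.float64(260.706), 'cy': np.float64(193.866), 'rvec': array([ 2.095, -2.141,  0.204]), 'tvec': array([0.139, 0.545, 1.412])}
side {'fovy': np.float64(53.158), 'cx': np.float64(259.042), 'cy': np.float64(190.779), 'rvec': array([ 0.414, -2.638,  1.366]), 'tvec': array([0.558, 0.082, 1.115])}
{'fovy': 66.11910357951847, 'cx': 255.19356177561252, 'cy': 189.09378708607358, 'hand_eye': array([[-8.86824129e-04, -9.55530439e-01, -2.94891157e-01,
         7.68484346e-02],
       [ 9.99999565e-01, -7.61970986e-04, -5.38291060e-04,
        -3.57271504e-04],
       [ 2.89654987e-04, -2.94891506e-01,  9.55530699e-01,
        -1.74006820e-01],
       [ 0.00000000e+00,  0.00000000e+00,  0.00000000e+00,
         1.00000000e+00]])}
{'time': 0.1, 'joint_pos': array([ 1.16002112e+00,  5.32980674e-02,  1.61417900e+00,  5.55150463e-06,
        1.47601499e+00, -1.18989460e-01]), 'joint_vel': array([-5.27780076e-05, -1.11105803e-03, -3.87697408e-03, -9.12491982e-04,
        2.69832807e-04,  2.35097009e-03]), 'joint_efforts': array([ 1.19692227e-04, -3.94906461e+01, -3.71363926e+01, -5.77649757e-05,
        3.96544041e-03,  2.52710851e-05]), 'tool_pos': array([0.17952625, 0.59799997, 0.20026822]), 'tool_rot': array([-2.51294267e-04,  1.45376073e-01,  9.89376013e-01, -9.15855016e-04]), 'contact_force': array([ 0.39872321, -0.00894964,  0.2058795 ]), 'ft_torque': array([-0.02778041,  0.00142493, -0.01860987]), 'grasp_force': 0.0, 'gripper_width': 1.0028270804771156}
```

View pics/top.png

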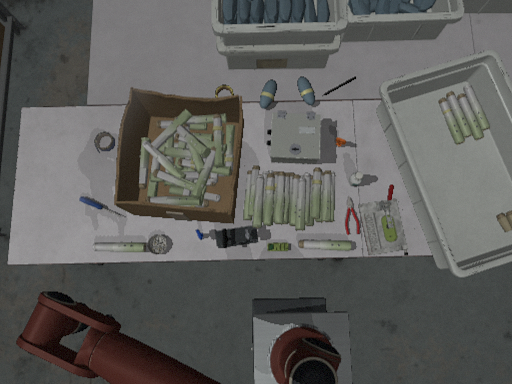

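View pics/side.png

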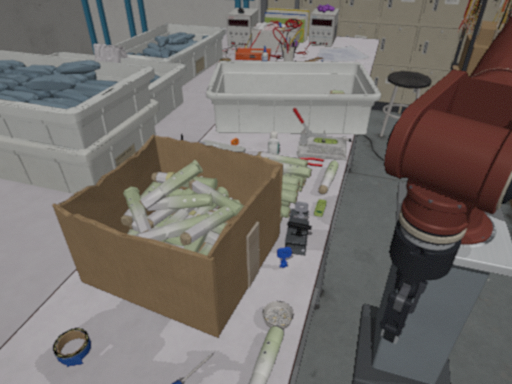

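The top view shows the rack at about (237,236), the control box at (296,135) with a plate near (296,149), and tubes between them. A blue look-alike key is at (200,235). Next I'll zoom in and measure.

```bash
python3 - <<'E'
from h import *
z=np.load("top.npz"); im,P=z["im"],z["P"]
a=cv2.resize(im[100:175,255:355],None,fx=8,fy=4*2,interpolation=cv2.INTER_CUBIC)[:300*2]
b=cv2.resize(im[215:260,190:290],None,fx=8,fy=8,interpolation=cv2.INTER_CUBIC)
c=np.vstack([cv2.resize(a,(400*1,300)),cv2.resize(b,(400,180))]); 
c=np.hstack([cv2.resize(a,(440,330)),cv2.resize(b,(360,330))]) if 0 else c
save(cv2.resize(c,(500,600)),"crop1.png")
for u,v in[(296,149),(295,135),(270,156),(320,160),(318,112),(273,112),(237,236),(220,236),(255,236),(230,232),(243,232),(160,244),(358,180),(279,246),(200,235)]:
    print((u,v),P[v,u].round(3))
E
```

```text
(296, 149) [0.697 0.003 0.073]
(295, 135) [0.743 0.006 0.085]
(270, 156) [0.671 0.093 0.084]
(320, 160) [ 0.678 -0.089 -0.006]
(318, 112) [ 0.862 -0.09  -0.008]
(273, 112) [0.828 0.078 0.084]
(237, 236) [0.407 0.21  0.041]
(220, 236) [0.409 0.267 0.04 ]
(255, 236) [0.406 0.149 0.037]
(230, 232) [0.421 0.233 0.042]
(243, 232) [0.42  0.189 0.041]
(160, 244) [0.389 0.477 0.004]
(358, 180) [ 0.585 -0.203  0.069]
(279, 246) [0.374 0.068 0.002]
(200, 235) [0.411 0.331 0.064]
```

View pics/crop1.png

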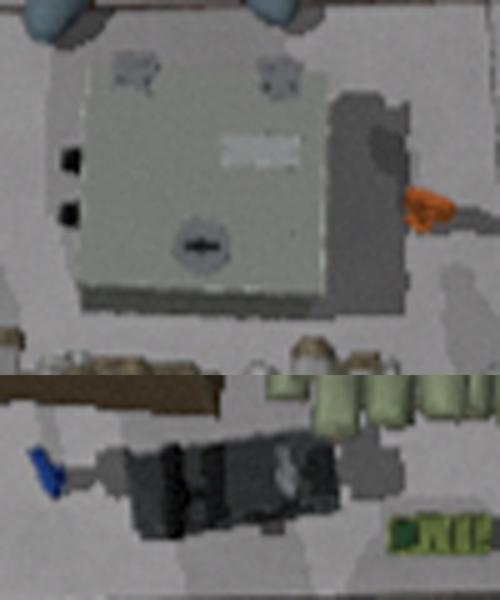

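The steel key is the right-hand slot's grey bow at about (248,234). The black crossbar at (224,238) is the hex driver, and the keyhole is at (295,149).

```bash
cat >> h.py <<'E'
def plan(target,yaw_y=None,tilt=None):
    """shift/turn (units) from the current pose to TCP target, tool down with tool y at yaw angle (deg, world) near current"""
    s=state(); M,t=Rt(s); sh=M.T@(np.array(target)-t)/0.025; rv=np.zeros(3)
    if yaw_y is not None:
        a=np.radians(yaw_y); y=np.array([np.cos(a),np.sin(a),0])
        if y@M[:,1]<0:y=-y
        G=np.stack([np.cross(y,[0,0,-1]),y,[0,0,-1]],1)
        rv=np.degrees(R.from_matrix(M.T@G).as_rotvec())/8
    print("shift",sh.round(2),"turn",rv.round(2),"t",round(s["time"],2)); return sh,rv
E
python3 - <<'E'
from h import *
z=np.load("top.npz"); im,P=z["im"],z["P"]
sub=P[222:252,210:270]; m=(sub[...,2]>0.03)&(sub[...,2]<0.05)
r=cv2.minAreaRect((sub[m][:,:2]*1000).astype(np.float32)); print("rack",r)
m=(sub[...,2]>0.055); print(sub[m][:,:3].round(3).tolist()[:60])
box=P[100:175,255:355]; m=(box[...,2]>0.075)&(box[...,2]<0.095)&(box[...,0]>.65)
r=cv2.minAreaRect((box[m][:,:2]*1000).astype(np.float32)); print("box",r)
plan([0.41,0.175,0.26],96)
E
```

```text
rack ((411.9670715332031, 214.01893615722656), (52.55601119995117, 139.52011108398438), 7.798122406005859)
[[0.264, 0.126, 1.491], [0.449, 0.158, 0.074], [0.448, 0.154, 0.083], [0.448, 0.151, 0.084], [0.447, 0.148, 0.087], [0.447, 0.144, 0.086], [0.447, 0.141, 0.09], [0.447, 0.138, 0.089], [0.447, 0.135, 0.087], [0.447, 0.131, 0.086], [0.447, 0.128, 0.084], [0.448, 0.121, 0.079], [0.447, 0.118, 0.087], [0.446, 0.115, 0.088], [0.446, 0.112, 0.092], [0.446, 0.108, 0.088], [0.446, 0.105, 0.091], [0.446, 0.102, 0.092], [0.447, 0.158, 0.069], [0.444, 0.154, 0.088], [0.444, 0.151, 0.085], [0.445, 0.148, 0.083], [0.444, 0.145, 0.086], [0.444, 0.141, 0.087], [0.443, 0.138, 0.091], [0.444, 0.135, 0.086], [0.443, 0.131, 0.089], [0.444, 0.128, 0.082], [0.445, 0.122, 0.073], [0.444, 0.118, 0.081], [0.443, 0.115, 0.09], [0.443, 0.112, 0.09], [0.442, 0.109, 0.097], [0.443, 0.105, 0.089], [0.264, 0.126, 1.491], [0.443, 0.158, 0.074], [0.441, 0.154, 0.087], [0.44, 0.151, 0.092], [0.441, 0.148, 0.084], [0.44, 0.145, 0.089], [0.44, 0.141, 0.091], [0.44, 0.138, 0.091], [0.441, 0.135, 0.086], [0.44, 0.131, 0.089], [0.44, 0.128, 0.086], [0.441, 0.122, 0.079], [0.44, 0.118, 0.086], [0.441, 0.115, 0.082], [0.441, 0.112, 0.081], [0.439, 0.109, 0.091], [0.44, 0.105, 0.083], [0.439, 0.102, 0.09], [0.439, 0.158, 0.076], [0.437, 0.154, 0.089], [0.438, 0.151, 0.082], [0.437, 0.148, 0.087], [0.438, 0.145, 0.085], [0.437, 0.141, 0.091], [0.438, 0.138, 0.083], [0.437, 0.135, 0.088]]
box ((747.3563842773438, 4.919158935546875), (168.33514404296875, 167.78050231933594), 85.92733001708984)
shift [-13.7  -13.56  -2.37] turn [-0.01 -0.   -2.84] t 0.1
```

>>> jog_arm --targets '[[[-1.7,-1.7,-1.5],[0,0,-1],100],[[-3.4,-3.4,-2.4],[0,0,-2],70],[[-5.1,-5.1,-2.4],[0,0,-2.6],45],[[-6.8,-6.8,-2.4],[0,0,-2.6],35],[[-8.5,-8.5,-2.4],[0,0,-2.6],35],[[-10.2,-10.2,-2.4],[0,0,-2.6],35],[[-11.9,-11.9,-2.4],[0,0,-2.6],35],[[-13.5,-13.5,-2.4],[0,0,-2.6],35]]'

```text
time: 1.1
tool_pos: [0.4063, 0.1763, 0.2611]
tool_rot: [0.0, -0.035, 0.999, 0.0]
contact_force: [0.4, -0.1, 0.7]
gripper_width: 0.347
grasp_force: 0.0
```

```bash
python3 - <<'E'
from h import *
im,d,P=cloud("wrist"); np.savez("w1.npz",im=im,d=d,P=P); save(im,"w1.png"); s=state(); print(Rt(s),s["gripper_width"],s["time"])
E
```

```text
(array([[-0.99795154, -0.06395618,  0.00152662],
       [-0.06396301,  0.99794002, -0.00494444],
       [-0.00120724, -0.00503195, -0.99998661]]), array([0.40887499, 0.17103158, 0.26090596])) 0.3525448740049348 1.15
```

View pics/w1.png

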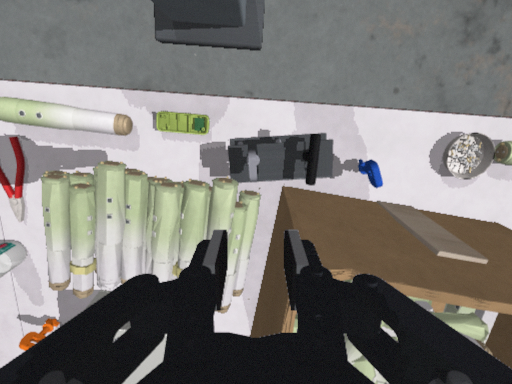

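The key's bow is the grey piece at about (251,160) in the rack's slot, with the black crossbar at (313,160). I'll measure both.

```bash
python3 - <<'E'
from h import *
z=np.load("w1.npz"); im,P=z["im"],z["P"]
sub=P[125:195,220:345]
Z=sub[...,2]
m=(Z>.035)&(Z<.047); r=cv2.minAreaRect((sub[m][:,:2]*1000).astype(np.float32)); print("rack",r, np.median(Z[m]))
for lo,hi,c in((.075,.1,slice(0,60)),(.055,.075,slice(0,60)),(.06,.1,slice(60,125))):
    q=sub[:,c][(sub[:,c][...,2]>lo)&(sub[:,c][...,2]<hi)]; print(len(q),q.mean(0).round(4)); 
    if len(q)>4: print(cv2.minAreaRect((q[:,:2]*1000).astype(np.float32)))
save(cv2.resize(im[125:195,220:345],None,fx=6,fy=6,interpolation=cv2.INTER_CUBIC),"w1c.png")
print(sub[20:50:3,20:45:3,2].round(3))
E
```

```text
rack ((420.9892272949219, 212.4293670654297), (76.27007293701172, 139.3430633544922), 7.7584428787231445) 0.04368609591575148
473 [0.4226 0.158  0.0889]
((422.5859680175781, 160.28660583496094), (30.177078247070312, 66.15515899658203), 48.008636474609375)
36 [0.4272 0.1473 0.071 ]
((418.3625793457031, 161.49868774414062), (23.75079917907715, 55.7145881652832), 44.198299407958984)
538 [0.3963 0.2464 0.0783]
((397.39752197265625, 247.49945068359375), (63.68030548095703, 13.12043285369873), 0.87059086561203)
[[0.043 0.042 0.043 0.005 0.006 0.003 0.045 0.043 0.044]
 [0.043 0.044 0.042 0.004 0.005 0.003 0.044 0.043 0.043]
 [0.044 0.044 0.043 0.077 0.08  0.075 0.045 0.044 0.043]
 [0.044 0.044 0.043 0.088 0.089 0.087 0.043 0.043 0.042]
 [0.044 0.044 0.044 0.091 0.09  0.09  0.047 0.044 0.043]
 [0.043 0.044 0.044 0.091 0.091 0.092 0.046 0.044 0.045]
 [0.045 0.045 0.044 0.091 0.091 0.092 0.046 0.044 0.044]
 [0.043 0.043 0.043 0.091 0.09  0.093 0.042 0.044 0.043]
 [0.044 0.045 0.044 0.091 0.091 0.092 0.044 0.043 0.043]
 [0.044 0.045 0.043 0.09  0.092 0.093 0.042 0.044 0.044]]
```

View pics/w1c.png

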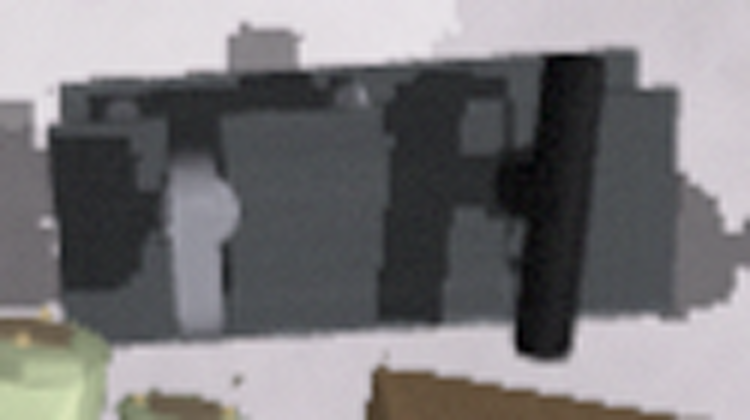

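```bash
python3 - <<'E'
from h import *
z=np.load("w1.npz"); im,P=z["im"],z["P"]
sub=P[145:183,244:262]; q=sub[(sub[...,2]>.083)&(sub[...,2]<.1)]
print(len(q),np.median(q,0),cv2.minAreaRect((q[:,:2]*1000).astype(np.float32)))
w=np.linalg.eigh(np.cov(q[:,:2].T)); print(np.degrees(np.arctan2(w[1][1,1],w[1][0,1])),"long axis deg")
print(q.min(0),q.max(0))
E
```

```text
212 [0.40703618 0.17313608 0.09118276] ((408.4150085449219, 173.25489807128906), (34.72968673706055, 8.42265796661377), 4.043804168701172)
-173.46124648022786 long axis deg
[0.39096494 0.16789258 0.08321536] [0.42595891 0.17863211 0.09318273]
```

```bash
python3 - <<'E'
from h import *
plan([0.4075,0.1733,0.0585],97.2); print(state()["joint_pos"].round(2))
E
```

```text
shift [0.06 0.13 8.1 ] turn [-0.04  0.01 -0.44] t 1.15
[ 0.23 -0.43  1.93 -0.01  1.64 -1.4 ]
```

>>> jog_arm --targets '[[[0,0,0],[0,0,-0.2],35],[[0.05,0.1,1.5],[0,0,-0.4],35],[[0.05,0.1,3],[0,0,-0.4],35],[[0.05,0.1,3],[0,0,-0.4],35],[[0.05,0.1,3],[0,0,-0.4],35]]'

```text
time: 1.78
tool_pos: [0.4047, 0.1817, 0.1878]
tool_rot: [0.001, -0.065, 0.998, 0.0]
contact_force: [-0.5, 0.2, 0.9]
gripper_width: 0.348
grasp_force: 0.0
```

```bash
cat > k.py <<'E'
from h import *
im,d,P=cloud("wrist"); np.savez("w2.npz",im=im,d=d,P=P)
m=(P[...,2]>.083)&(P[...,2]<.1)&(abs(P[...,0]-.408)<.03)&(abs(P[...,1]-.173)<.012)
q=P[m]
print(len(q),np.median(q,0),cv2.minAreaRect((q[:,:2]*1000).astype(np.float32)))
w=np.linalg.eigh(np.cov(q[:,:2].T)); print(np.degrees(np.arctan2(w[1][1,1],w[1][0,1])),"long axis deg")
b=cv2.minAreaRect((q[:,:2]*1000).astype(np.float32))[0]
plan([b[0]/1000,b[1]/1000,0.0585],97.2); print(Rt(state()))
E
python3 k.py
```

```text
328 [0.40596524 0.17309197 0.09113432] ((407.74066162109375, 172.93710327148438), (33.75397491455078, 8.617329597473145), 6.986343860626221)
-172.37635396298927 long axis deg
shift [-0.04 -0.36  5.2 ] turn [0.   0.02 0.02] t 1.82
(array([[-9.91733690e-01, -1.28281823e-01,  2.83942694e-03],
       [-1.28279804e-01,  9.91737623e-01,  8.82850150e-04],
       [-2.92922015e-03,  5.11311105e-04, -9.99995579e-01]]), array([0.40524438, 0.18160751, 0.18850517]))
```

Both looks agree: the key is at (0.408, 0.173) with yaw about 7°. Descending and gripping.

>>> jog_arm --targets '[[[0,-0.35,0],[0,0,0],35],[[-0.05,-0.35,1.2],[0,0,0],35],[[-0.05,-0.35,2.6],[0,0,0],35],[[-0.05,-0.35,4],[0,0,0],35],[[-0.05,-0.35,4.8],[0,0,0],35],[[-0.05,-0.35,5.2],[0,0,0],35],[[-0.05,-0.35,5.2],[0,0,0],35],[[-0.05,-0.35,5.2],[0,0,0],0]]'

```text
time: 2.82
tool_pos: [0.408, 0.1723, 0.0579]
tool_rot: [0.001, -0.063, 0.998, 0.0]
contact_force: [-0.7, -0.5, -0.1]
gripper_width: 0.153
grasp_force: 0.0
```

>>> jog_arm --targets '[[[0,0,0],[0,0,0],0],[[0,0,0],[0,0,0],0],[[0,0,0],[0,0,0],0]]'

```text
time: 3.2
tool_pos: [0.408, 0.1724, 0.0579]
tool_rot: [0.001, -0.064, 0.998, 0.0]
contact_force: [-0.3, -0.0, 6.7]
gripper_width: 0.062
grasp_force: 59.3
```

>>> jog_arm --targets '[[[0,0,-0.4],[0,0,0],0],[[0,0,-1.2],[0,0,0],0],[[0,0,-2.4],[0,0,0],0],[[0,0,-3.8],[0,0,0],0],[[0,0,-5.2],[0,0,0],0],[[0,0,-6.6],[0,0,0],0],[[0,0,-8],[0,0,0],0],[[0,0,-9],[0,0,0],0]]'

```text
time: 4.2
tool_pos: [0.4068, 0.1721, 0.2833]
tool_rot: [0.001, -0.064, 0.998, 0.0]
contact_force: [1.0, 0.5, -0.4]
gripper_width: 0.065
grasp_force: 58.7
```

```bash
python3 - <<'E'
from h import *
s=state();im,d,P=cloud("wrist"); np.savez("w3.npz",im=im,d=d,P=P); save(im,"w3.png"); print(s["tool_pos"],s["joint_pos"].round(2),s["gripper_width"],s["grasp_force"],s["contact_force"])
plan([0.697,0.003,0.28],182)
E
```

```text
[0.40683941 0.1721202  0.28330252] [ 0.23 -0.44  1.91 -0.    1.67 -1.47] 0.0651363617863373 58.73290188610554 [ 0.95636078  0.47738171 -0.41910823]
shift [-10.6   -8.19   0.34] turn [ -0.03   0.04 -10.59] t 4.25
```

View pics/w3.png

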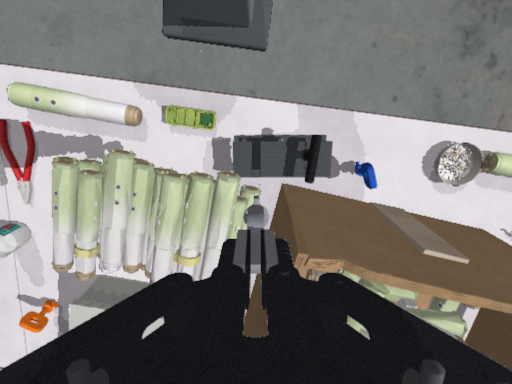

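The slot is empty and the key hangs in the fingers with its collar at (257,220); the neighbours are untouched. To keep joint 6 in range I'll turn +95° while moving over the box.

>>> jog_arm --targets '[[[-1,-1.2,-0.3],[0,0,1.3],0],[[-2.4,-2.5,-0.4],[0,0,2.6],0],[[-3.9,-3.7,-0.4],[0,0,3.9],0],[[-5.4,-4.8,-0.4],[0,0,5.2],0],[[-6.9,-5.9,-0.4],[0,0,6.5],0],[[-8.4,-6.9,-0.4],[0,0,7.8],0],[[-9.8,-7.7,-0.4],[0,0,9.1],0],[[-10.6,-8.2,-0.4],[0,0,10.4],0]]'

```text
time: 5.25
tool_pos: [0.6965, 0.0014, 0.2894]
tool_rot: [-0.001, 0.618, 0.786, -0.001]
contact_force: [-0.2, 0.5, -1.3]
gripper_width: 0.061
grasp_force: 58.8
```

>>> jog_arm --targets '[[[0,0,0],[0,0,1.2],0],[[0,0,0],[0,0,1.5],0],[[0,0,0],[0,0,1.5],0],[[0,0,0],[0,0,1.5],0]]'

```text
time: 5.75
tool_pos: [0.6954, 0.0024, 0.2908]
tool_rot: [-0.0, 0.694, 0.72, -0.0]
contact_force: [-0.1, -0.5, -0.7]
gripper_width: 0.062
grasp_force: 58.8
```

```bash
python3 - <<'E'
from h import *
s=state();im,d,P=cloud("wrist"); np.savez("w4.npz",im=im,d=d,P=P,M=Rt(s)[0],t=Rt(s)[1]); save(im,"w4.png"); print(s["time"],s["tool_pos"],s["joint_pos"].round(2),s["gripper_width"],s["grasp_force"],s["contact_force"]);print(Rt(s)[0].round(3))
E
```

```text
5.75 [0.69539777 0.00244201 0.29079308] [-0.1   0.18  1.33 -0.    1.63 -0.14] 0.061519726777844334 58.84763712063432 [-0.06020015 -0.52490816 -0.70779324]
[[-0.037  0.999 -0.001]
 [ 0.999  0.037  0.   ]
 [ 0.    -0.001 -1.   ]]
```

View pics/w4.png

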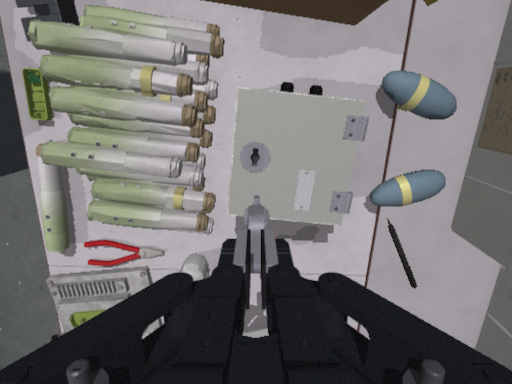

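The lock plate is at (255,156) on the lid, and the held key's collar is at (257,215). I'll measure the keyhole, the box yaw and the key in the tool frame.

```bash
cat > m.py <<'E'
from h import *
def measure(f,uv,zp=0.087):
    z=np.load(f); im,d,P,M,t=(z[k] for k in("im","d","P","M","t"))
    p=camera_params("wrist"); fo=192/np.tan(np.radians(p["fovy"])/2); H=np.array(p["hand_eye"])
    def ray(u,v,zz):
        D=M@(H[:3,:3]@np.array([(u-p["cx"])/fo,(v-p["cy"])/fo,1])); C=M@H[:3,3]+t
        return C+D*(zz-C[2])/D[2]
    lid=(P[...,2]>.078)&(P[...,2]<.097)&(P[...,0]>.66)&(P[...,0]<.86)&(abs(P[...,1])<.1)
    n,l,st,_=cv2.connectedComponentsWithStats(lid.astype(np.uint8)); k=1+np.argmax(st[1:,4])
    print("lid z",np.median(P[l==k][:,2]),"rect",cv2.minAreaRect((P[l==k][:,:2]*1000).astype(np.float32)))
    g=cv2.cvtColor(im,cv2.COLOR_RGB2GRAY).astype(int); u,v=np.meshgrid(np.arange(512),np.arange(384))
    r=np.hypot(u-uv[0],v-uv[1]); s=fo/(t[2]+.17-zp)  # px per m
    near=r<.035*s
    pl=near&(g<np.median(g[near&(r>.027*s)])-22)
    n,l,st,_=cv2.connectedComponentsWithStats(pl.astype(np.uint8)); k=1+np.argmax(st[1:,4])
    c=np.argwhere(l==k)[:,::-1]; e=cv2.minEnclosingCircle(c.astype(np.float32)); print("plate circle px",e,"mm",e[1]/s*2000, "->",ray(*e[0],zp).round(4),"mean",ray(*c.mean(0),zp).round(4))
    h=(r<.014*s)&(g<g[l==k].mean()-40); q=np.argwhere(h)[:,::-1].astype(float)
    W=np.array([ray(a,b,zp-.001)for a,b in q]); w=np.linalg.eigh(np.cov(W[:,:2].T)); ax=w[1][:,1]
    print("hole n",len(q),"px",q.mean(0),"->",W.mean(0).round(4),"slot deg",np.degrees(np.arctan2(ax[1],ax[0])))
    return im,d,P,M,t
E
python3 - <<'E'
from m import *
im,d,P,M,t=measure("w4.npz",(255,156))
T=(P-t)@M
print("tool coords near collar (mm), rows=v")
for v in range(196,232,3): print(v,[tuple((T[v,u]*1000).round(0).astype(int)) for u in (244,248,252,257,262,266,270)])
E
```

```text
lid z 0.08684608193660645 rect ((746.2297973632812, 0.78851318359375), (168.78355407714844, 166.689697265625), 86.38233947753906)
plate circle px ((254.74842834472656, 157.2411346435547), 15.552967071533203) mm 39.416532276695776 -> [0.6929 0.0044 0.087 ] mean [0.6928 0.0049 0.087 ]
hole n 90 px [254.5        156.07777778] -> [0.6926 0.0057 0.086 ] slot deg 85.4685481347244
tool coords near collar (mm), rows=v
196 [(np.int64(-51), np.int64(-17), np.int64(205)), (np.int64(-51), np.int64(-11), np.int64(205)), (np.int64(-51), np.int64(-6), np.int64(203)), (np.int64(9), np.int64(0), np.int64(26)), (np.int64(-51), np.int64(8), np.int64(204)), (np.int64(-51), np.int64(13), np.int64(205)), (np.int64(-51), np.int64(18), np.int64(204))]
199 [(np.int64(-56), np.int64(-17), np.int64(205)), (np.int64(-55), np.int64(-11), np.int64(204)), (np.int64(-55), np.int64(-6), np.int64(204)), (np.int64(8), np.int64(0), np.int64(22)), (np.int64(-55), np.int64(8), np.int64(204)), (np.int64(-55), np.int64(13), np.int64(204)), (np.int64(-55), np.int64(18), np.int64(204))]
202 [(np.int64(-59), np.int64(-17), np
[... 2470 characters left out ...]
), (np.int64(-128), np.int64(24), np.int64(289))]
226 [(np.int64(-134), np.int64(-21), np.int64(291)), (np.int64(11), np.int64(-6), np.int64(-31)), (np.int64(12), np.int64(-3), np.int64(-33)), (np.int64(12), np.int64(-1), np.int64(-33)), (np.int64(11), np.int64(2), np.int64(-32)), (np.int64(-134), np.int64(17), np.int64(290)), (np.int64(-134), np.int64(24), np.int64(290))]
229 [(np.int64(-139), np.int64(-21), np.int64(290)), (np.int64(9), np.int64(-6), np.int64(-31)), (np.int64(10), np.int64(-3), np.int64(-33)), (np.int64(10), np.int64(-1), np.int64(-33)), (np.int64(10), np.int64(2), np.int64(-33)), (np.int64(-139), np.int64(17), np.int64(290)), (np.int64(-140), np.int64(24), np.int64(290))]
```

```bash
cat >> m.py <<'E'
def collar(P,M,t):
    T=((P-t)@M)*1000; m=(T[...,2]>9)&(T[...,2]<14.5)&(abs(T[...,0])<14)&(abs(T[...,1])<14)
    m=cv2.morphologyEx(m.astype(np.uint8),cv2.MORPH_OPEN,np.ones((2,2)))>0
    q=T[m]; (c,r)=cv2.minEnclosingCircle(q[:,:2].astype(np.float32)); print("collar n",len(q),"c",c,"r",r,"z",np.median(q[:,2]),"min",q.min(0).round(1),"max",q.max(0).round(1))
E
python3 - <<'E'
from m import *
z=np.load("w4.npz"); im,P,M,t=z["im"],z["P"],z["M"],z["t"]
collar(P,M,t)
g=cv2.GaussianBlur(cv2.cvtColor(im,cv2.COLOR_RGB2GRAY),(3,3),0)
# lid edge yaw from depth boundary: back/front edges per column of lid
L=P[95:200,225:372]; m=(L[...,2]>.08)&(L[...,2]<.095)
for name,ax in(("along y edges",1),("x",0)):
    pass
pts=[];pts2=[]
for r in range(10,90):
    c=np.where(m[r])[0]
    if len(c)>30: pts.append(L[r,c[0]][:2]); pts2.append(L[r,c[-1]][:2])
for p in(pts,pts2):
    vx,vy,x0,y0=cv2.fitLine(np.array(p,np.float32),cv2.DIST_HUBER,0,.01,.01).ravel(); print("edge dir deg",np.degrees(np.arctan2(vy,vx)),x0,y0)
plan([0.693,0.0047,0.150],-4)
E
```

```text
collar n 126 c (-59.3261604309082, 6.368724822998047) r 75.46394348144531 z 11.48642362526733 min [-133.8   -8.7  -30.7] max [ 15.2  23.5 289.8]
edge dir deg 86.2113 0.6646282 0.019189639
edge dir deg 83.77445 0.82464784 0.026799029
shift [ 0.09 -0.09  5.64] turn [-0.   -0.    0.76] t 5.8
```

>>> jog_arm --targets '[[[0.1,-0.1,1.2],[0,0,0.4],0],[[0.1,-0.1,2.8],[0,0,0.8],0],[[0.1,-0.1,4.4],[0,0,0.8],0],[[0.1,-0.1,5.4],[0,0,0.8],0],[[0.1,-0.1,5.6],[0,0,0.8],0],[[0.1,-0.1,5.6],[0,0,0.8],0],[[0.1,-0.1,5.6],[0,0,0.8],0]]'

```text
time: 6.68
tool_pos: [0.6943, 0.0047, 0.1537]
tool_rot: [0.001, 0.733, 0.68, 0.001]
contact_force: [0.1, -0.1, -0.9]
gripper_width: 0.06
grasp_force: 58.8
```

```bash
sed -i '/MORPH_OPEN/d' m.py; python3 - <<'E'
from m import *
s=state();im,d,P=cloud("wrist"); np.savez("w5.npz",im=im,d=d,P=P,M=Rt(s)[0],t=Rt(s)[1]); 
c=cv2.resize(im[100:260,156:356],None,fx=4,fy=4,interpolation=cv2.INTER_CUBIC)[:600]; save(c,"w5c.png")
print(s["tool_pos"],Rt(s)[0].round(3)); collar(P,*Rt(s))
p=camera_params("wrist"); fo=192/np.tan(np.radians(p["fovy"])/2); H=np.array(p["hand_eye"]); M,t=Rt(s)
pc=(M.T@(np.array([.693,.0047,.087])-t)-H[:3,3])@H[:3,:3]; print("predicted px",pc[:2]/pc[2]*fo+[p["cx"],p["cy"]])
E
```

```text
[0.69428681 0.00466854 0.15370615] [[ 0.075  0.997  0.003]
 [ 0.997 -0.075 -0.   ]
 [-0.     0.003 -1.   ]]
collar n 135 c (-2.2242469787597656, -1.0340524911880493) r 8.883552551269531 z 11.689229169436611 min [-7.9 -9.4 10. ] max [ 6.7  7.7 14. ]
predicted px [255.42409302 190.16449863]
```

View pics/w5c.png

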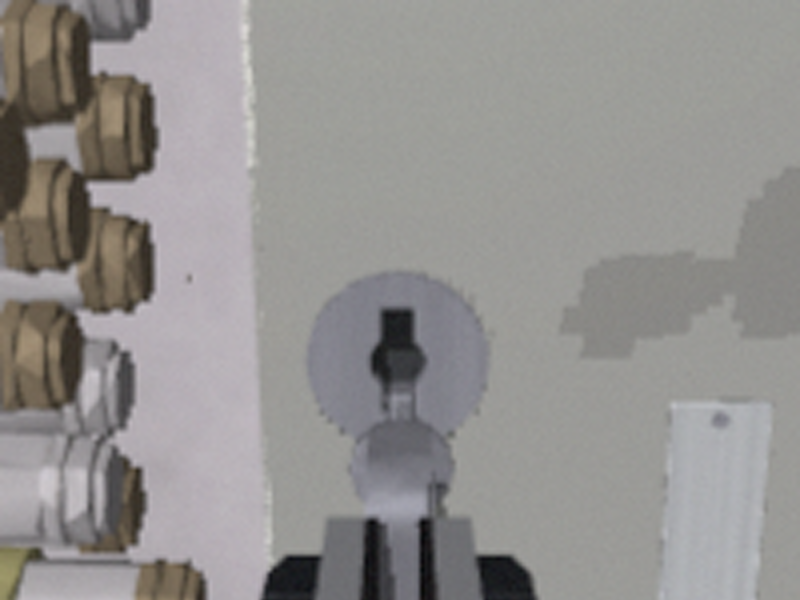

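The picture shows the plate circle centred at crop (398,361), which is pixel (255.5,190.3). That matches the predicted (255.4,190.2), and the slot is parallel to the wings. The collar's near rim is at crop (402,417) and the wing end at about (400,384). I'll compare these with a projection of the key model.

```bash
python3 - <<'E'
from m import *
p=camera_params("wrist"); fo=192/np.tan(np.radians(p["fovy"])/2); H=np.array(p["hand_eye"])
def px(T):
    c=(np.array(T)/1000-H[:3,3])@H[:3,:3]; u=c[:2]/c[2]*fo+[p["cx"],p["cy"]]; return ((u-[156,100])*4+1.5).round(1)
for xk in(0,-2):
    print(xk,"rim",px([xk+9,0,15.9]),"L/R",px([xk,-9,13]),px([xk,9,13]),"wing lo",px([xk+10.5,0,30.4]),"wing hi",px([xk+10.5,0,22.4]),"nose",px([xk,0,34.4]))
E
```

```text
0 rim [408.5 400.3] L/R [355.7 455.9] [461.4 455.8] wing lo [407.8 366.2] wing hi [408.1 380. ] nose [407.5 413.2]
-2 rim [408.4 411.3] L/R [355.8 466.8] [461.2 466.7] wing lo [407.8 376.7] wing hi [408.1 390.8] nose [407.5 423.2]
```

The key axis sits about 3 mm toward −x of the tool, so I need to shift about +2.9 mm in x and −0.4 mm in y. I'll do that, come closer and take one more measured look.

>>> jog_arm --targets '[[[0.12,-0.02,0.3],[0,0,0],0],[[0.12,-0.02,0.7],[0,0,0],0],[[0.12,-0.02,1],[0,0,0],0],[[0.12,-0.02,1],[0,0,0],0],[[0.12,-0.02,1],[0,0,0],0]]'

```text
time: 7.35
tool_pos: [0.6929, 0.0078, 0.1264]
tool_rot: [0.0, 0.733, 0.68, 0.0]
contact_force: [0.6, 0.3, -0.8]
gripper_width: 0.062
grasp_force: 58.8
```

```bash
python3 - <<'E'
from m import *
s=state();im,d,P=cloud("wrist"); np.savez("w6.npz",im=im,d=d,P=P,M=Rt(s)[0],t=Rt(s)[1]); 
c=cv2.resize(im[140:230,196:316],None,fx=6,fy=6,interpolation=cv2.INTER_CUBIC); save(c,"w6c.png")
print(s["tool_pos"],s["contact_force"]);M,t=Rt(s)
p=camera_params("wrist"); fo=192/np.tan(np.radians(p["fovy"])/2); H=np.array(p["hand_eye"])
def px(T):
    c=(np.array(T)/1000-H[:3,3])@H[:3,:3]; u=c[:2]/c[2]*fo+[p["cx"],p["cy"]]; return ((u-[196,140])*6+2.5).round(1)
k=M.T@(np.array([.693,.0047,.087])-t)*1000; print("keyhole tool",k,px(k),"plate top",px(k+[19.5,0,0]),"L/R",px(k-[0,19.5,0]),px(k+[0,19.5,0]),"slot end",px(k+[12,0,0]))
print("model rim",px([6,-1,15.9]),"wing lo",px([7.5,-1,30.4]),"wing hi",px([7.5,-1,22.4]))
E
```

```text
[0.69291003 0.00777987 0.12639149] [ 0.61172243  0.31631915 -0.78608913]
keyhole tool [-3.06478392  0.3207031  39.39146387] [373.7 389.3] plate top [374.  242.6] L/R [221.6 389.5] [525.8 389.2] slot end [373.9 300. ]
model rim [364.2 385.6] wing lo [363.7 333.1] wing hi [363.9 354.6]
```

View pics/w6c.png

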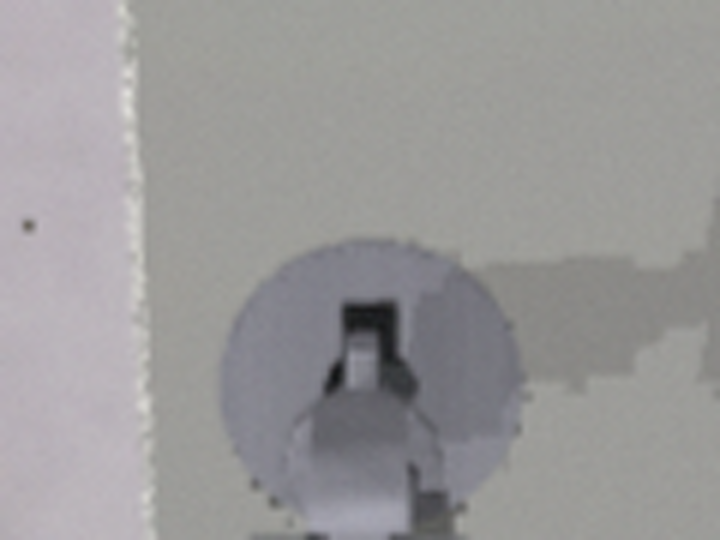

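The wing is at x=363 in the crop, while the slot spans 343–398 with its centre at 371. That calls for about +1 mm along tool y, with x good to about 0.4 mm. I'll correct and begin inserting.

>>> jog_arm --targets '[[[0.02,0.04,0],[0,0,0],0],[[0.02,0.04,0],[0,0,0],0],[[0.02,0.04,0.15],[0,0,0],0],[[0.02,0.04,0.3],[0,0,0],0],[[0.02,0.04,0.45],[0,0,0],0],[[0.02,0.04,0.55],[0,0,0],0],[[0.02,0.04,0.55],[0,0,0],0]]'

```text
time: 8.28
tool_pos: [0.6936, 0.0082, 0.1122]
tool_rot: [-0.0, 0.733, 0.68, -0.0]
contact_force: [0.7, -0.0, -0.2]
gripper_width: 0.063
grasp_force: 58.8
```

No contact force with the wings already inside the plate, so I'll continue home.

>>> jog_arm --targets '[[[0,0,0.1],[0,0,0],0],[[0,0,0.2],[0,0,0],0],[[0,0,0.3],[0,0,0],0],[[0,0,0.38],[0,0,0],0],[[0,0,0.42],[0,0,0],0],[[0,0,0.42],[0,0,0],0]]'

```text
time: 9.02
tool_pos: [0.6942, 0.0082, 0.1028]
tool_rot: [0.0, 0.733, 0.68, 0.0]
contact_force: [-0.7, -1.2, 2.3]
gripper_width: 0.062
grasp_force: 59.2
```

>>> jog_arm --targets '[[[0,0,0.05],[0,0,0],0],[[0,0,0.1],[0,0,0],0],[[0,0,0.1],[0,0,0],0]]'

```text
time: 9.4
tool_pos: [0.695, 0.0082, 0.1022]
tool_rot: [0.001, 0.733, 0.68, 0.001]
contact_force: [-3.0, 1.0, 8.1]
gripper_width: 0.061
grasp_force: 60.5
```

```bash
python3 - <<'E'
from m import *
s=state();print(s["tool_pos"],s["contact_force"],s["joint_pos"].round(2),s["gripper_width"]);collar_im,d,P=cloud("wrist");collar(P,*Rt(s))
M,t=Rt(s);q=P[(abs(P[...,0]-.693)<.03)&(abs(P[...,1]-.005)<.03)&(P[...,2]<.1)&(P[...,2]>.08)];print(np.histogram(q[:,2],np.arange(.08,.1,.001)))
E
```

```text
[0.69495778 0.00819384 0.10215817] [-3.00756851  1.04584252  8.1327718 ] [-0.1   0.28  1.52  0.    1.33 -0.02] 0.0605463418113335
collar n 706 c (-0.42686232924461365, 0.5626113414764404) r 18.34261131286621 z 13.867767421280455 min [-13.7 -14.    9.8] max [13.8 14.  14.5]
(array([   4,   11,    2,    2,  302, 1791, 1472,  817,  476,   83,   62,
         30,    2,    0,    0,    0,    0,    0,    0,    0]), array([0.08 , 0.081, 0.082, 0.083, 0.084, 0.085, 0.086, 0.087, 0.088,
       0.089, 0.09 , 0.091, 0.092, 0.093, 0.094, 0.095, 0.096, 0.097,
       0.098, 0.099, 0.1  ]))
```

The key is home: TCP z is 0.102 against a predicted 0.103, with 8 N of seating force. Next is the clockwise turn (+tool z), compensating for the 3 mm axis offset.

>>> jog_arm --targets '[[[0,0.01,-0.04],[0,0,0.8],0],[[0,0.03,-0.06],[0,0,1.6],0],[[-0.01,0.05,-0.06],[0,0,2.4],0],[[-0.01,0.05,-0.06],[0,0,3],0],[[-0.01,0.05,-0.06],[0,0,3],0]]'

```text
time: 10.07
tool_pos: [0.6959, 0.0079, 0.1025]
tool_rot: [0.001, 0.858, 0.513, 0.001]
contact_force: [-0.5, 0.9, 5.8]
gripper_width: 0.062
grasp_force: 59.9
```

```bash
python3 - <<'E'
from h import *
s=state(); M,t=Rt(s); print(s["contact_force"].round(1),s["ft_torque"].round(2),t.round(4),np.degrees(np.arctan2(M[1,1],M[0,1])),s["joint_pos"].round(3))
E
```

```text
[-0.5  0.9  5.8] [ 0.1   0.11 -0.03] [0.6959 0.0079 0.1025] -28.261024548378916 [-0.095  0.287  1.519  0.     1.334  0.398]
```

>>> jog_arm --targets '[[[0,0.02,0],[0,0,1.1],0],[[0,0.03,0],[0,0,2.2],0],[[-0.01,0.05,0],[0,0,3.3],0],[[-0.02,0.07,0],[0,0,4.4],0],[[-0.03,0.08,0],[0,0,5.5],0],[[-0.05,0.09,0],[0,0,6.6],0],[[-0.06,0.1,0],[0,0,7.4],0],[[-0.06,0.1,0],[0,0,7.4],0]]'

```text
time: 11.08
tool_pos: [0.6976, 0.0053, 0.1025]
tool_rot: [0.0, 1.0, 0.022, 0.001]
contact_force: [-0.1, -0.2, 5.0]
gripper_width: 0.062
grasp_force: 59.9
```

```bash
python3 - <<'E'
from h import *
s=state(); M,t=Rt(s); print(s["contact_force"].round(1),s["ft_torque"].round(2),t.round(4),np.degrees(np.arctan2(M[1,1],M[0,1])),s["joint_pos"].round(3)); print(M.round(3))
E
```

```text
[-0.1 -0.2  5. ] [ 0.04 -0.04 -0.04] [0.6976 0.0053 0.1025] -87.46235190566311 [-0.099  0.29   1.515  0.     1.334  1.428]
[[ 0.999  0.044  0.003]
 [ 0.044 -0.999 -0.   ]
 [ 0.003  0.    -1.   ]]
```

The tool has turned 83° and the reaction torque is about 0.04 N m, so the lock should be near 1.27 rad. Next I'll compute the arc.

```bash
cat > arc.py <<'E'
import numpy as np
r,h=.1295,.020
for d in (2,5,10,15,20,25,30,35,40,45,50,55):
    a=np.radians(d); dx=(r*(1-np.cos(a))+h*np.sin(a))/.025; dz=(r*np.sin(a)-h*(1-np.cos(a)))/.025
    print(d,np.round([.993*dx,.119*dx,-dz],2),np.round([.119*d/8,-.993*d/8,0],2))
E
python3 arc.py
```

```text
2 [ 0.03  0.   -0.18] [ 0.03 -0.25  0.  ]
5 [ 0.09  0.01 -0.45] [ 0.07 -0.62  0.  ]
10 [ 0.22  0.03 -0.89] [ 0.15 -1.24  0.  ]
15 [ 0.38  0.05 -1.31] [ 0.22 -1.86  0.  ]
20 [ 0.58  0.07 -1.72] [ 0.3  -2.48  0.  ]
25 [ 0.82  0.1  -2.11] [ 0.37 -3.1   0.  ]
30 [ 1.09  0.13 -2.48] [ 0.45 -3.72  0.  ]
35 [ 1.39  0.17 -2.83] [ 0.52 -4.34  0.  ]
40 [ 1.71  0.21 -3.14] [ 0.6  -4.96  0.  ]
45 [ 2.07  0.25 -3.43] [ 0.67 -5.59  0.  ]
50 [ 2.45  0.29 -3.68] [ 0.74 -6.21  0.  ]
55 [ 2.84  0.34 -3.9 ] [ 0.82 -6.83  0.  ]
```

>>> jog_arm --targets '[[[0.03,0,-0.2],[0.03,-0.25,0],0],[[0.09,0.01,-0.45],[0.07,-0.62,0],0],[[0.15,0.02,-0.67],[0.11,-0.93,0],0],[[0.22,0.03,-0.89],[0.15,-1.24,0],0],[[0.22,0.03,-0.89],[0.15,-1.24,0],0]]'

```text
time: 11.7
tool_pos: [0.7021, 0.0048, 0.1221]
tool_rot: [-0.009, 0.996, 0.022, -0.087]
contact_force: [-0.5, 0.7, -0.0]
gripper_width: 0.063
grasp_force: 59.1
```

```bash
cat > chk.py <<'E'
from h import *
s=state(); M,t=Rt(s); print(s["contact_force"].round(1),s["ft_torque"].round(2),t.round(4),s["joint_pos"].round(3),s["grasp_force"]); print(M.round(3))
im,d,P=cloud("top"); q=P[140:152,275:285].reshape(-1,3); print("lid left-front pts z",np.percentile(q[:,2],[10,50,90]).round(3))
# plane fit of lid on left part
b=P[112:160,270:285].reshape(-1,3); b=b[(b[:,2]>.07)&(b[:,2]<.35)&(b[:,1]>.03)&(b[:,1]<.08)]
A=np.c_[b[:,:2],np.ones(len(b))]; k=np.linalg.lstsq(A,b[:,2],rcond=None)[0]; print("lid tilt deg",np.degrees(np.arctan(np.hypot(k[0],k[1]))),len(b))
np.savez("topn.npz",im=im,P=P)
E
python3 chk.py
```

```text
[-0.5  0.7 -0. ] [ 0.   -0.06  0.03] [0.7021 0.0048 0.1221] [-0.097  0.408  1.342 -0.004  1.568  1.429] 59.06973824836314
[[ 0.984  0.042 -0.174]
 [ 0.046 -0.999  0.013]
 [-0.173 -0.021 -0.985]]
lid left-front pts z [0.097 0.101 0.109]
lid tilt deg 13.881950673368506 392
```

The lid is rising with the key, and the table stays valid in the tool frame. Continuing with increments of 5° per row.

>>> jog_arm --targets '[[[0.09,0.01,-0.45],[0.07,-0.62,0],0],[[0.22,0.03,-0.89],[0.15,-1.24,0],0],[[0.38,0.05,-1.31],[0.22,-1.86,0],0],[[0.58,0.07,-1.72],[0.3,-2.48,0],0],[[0.82,0.1,-2.11],[0.37,-3.1,0],0],[[0.82,0.1,-2.11],[0.37,-3.1,0],0]]'

```text
time: 12.5
tool_pos: [0.7315, 0.0025, 0.1691]
tool_rot: [-0.03, 0.953, 0.021, -0.3]
contact_force: [-1.9, 0.2, -1.5]
gripper_width: 0.065
grasp_force: 58.9
```

```bash
python3 chk.py
```

```text
[-1.9  0.2 -1.5] [ 0.05 -0.1  -0.04] [0.7315 0.0025 0.1691] [-0.094  0.781  0.828 -0.012  2.146  1.43 ] 58.88418668881059
[[ 0.819  0.022 -0.573]
 [ 0.058 -0.997  0.044]
 [-0.571 -0.069 -0.818]]
lid left-front pts z [0.004 0.163 0.494]
lid tilt deg 21.303162027209563 304
```

>>> jog_arm --targets '[[[0.06,0.01,-0.3],[0.05,-0.41,0],0],[[0.15,0.02,-0.65],[0.1,-0.9,0],0],[[0.22,0.03,-0.89],[0.15,-1.24,0],0],[[0.31,0.04,-1.15],[0.19,-1.61,0],0],[[0.31,0.04,-1.15],[0.19,-1.61,0],0]]'

```text
time: 13.18
tool_pos: [0.7543, 0.0009, 0.1899]
tool_rot: [-0.039, 0.914, 0.02, -0.404]
contact_force: [-2.2, 0.8, -1.1]
gripper_width: 0.064
grasp_force: 59.1
```

```bash
python3 chk.py; python3 - <<'E'
from h import *
im,d,P=cloud("top"); 
for v in range(100,160,6): print(v,[tuple(P[v,u].round(3).tolist()) for u in (276,282)])
save(cv2.resize(im[70:190,230:360],None,fx=5,fy=5,interpolation=cv2.INTER_CUBIC),"top2.png")
E
```

```text
[-2.2  0.8 -1.1] [ 0.06 -0.31 -0.03] [0.7543 0.0009 0.1899] [-0.092  1.032  0.479 -0.02   2.466  1.425] 59.1457736492157
[[ 0.673  0.005 -0.74 ]
 [ 0.068 -0.996  0.056]
 [-0.737 -0.088 -0.67 ]]
lid left-front pts z [-0.    0.01  0.45]
lid tilt deg 22.305673821415475 205
100 [(0.909, 0.063, -0.001), (0.911, 0.041, -0.006)]
106 [(0.884, 0.064, 0.002), (0.884, 0.042, 0.002)]
112 [(0.827, 0.068, 0.087), (0.821, 0.048, 0.101)]
118 [(0.79, 0.07, 0.127), (0.787, 0.051, 0.133)]
124 [(0.753, 0.073, 0.169), (0.754, 0.053, 0.165)]
130 [(0.722, 0.074, 0.199), (0.641, 0.068, 0.427)]
136 [(0.771, 0.067, -0.001), (0.622, 0.069, 0.435)]
142 [(0.744, 0.068, 0.009), (0.605, 0.07, 0.439)]
148 [(0.723, 0.069, 0.007), (0.589, 0.07, 0.439)]
154 [(0.681, 0.072, 0.074), (0.57, 0.071, 0.451)]
```

View pics/top2.png

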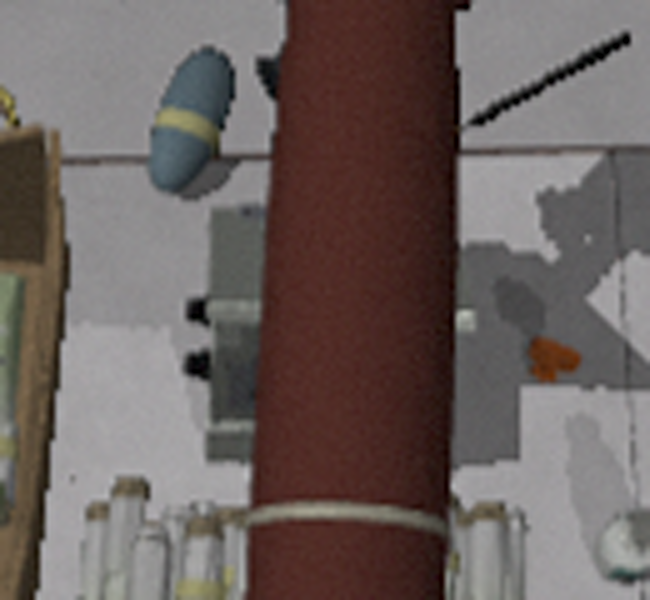

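The top view shows the lid raised. Its surface runs from (0.827, 0.087) to (0.722, 0.199), about 47° open. I'll release slowly and leave straight up, within the fingers' plane.

>>> jog_arm --targets '[[[0,0,0],[0,0,0],12],[[0,0,0],[0,0,0],20],[[0,0,0],[0,0,0],30],[[0,0,0],[0,0,0],40],[[0,0,0],[0,0,0],40],[[0,0,0],[0,0,0],40]]'

```text
time: 14.02
tool_pos: [0.7543, 0.0007, 0.1907]
tool_rot: [-0.039, 0.914, 0.02, -0.404]
contact_force: [-0.6, 0.4, -0.4]
gripper_width: 0.398
grasp_force: 0.0
```

>>> jog_arm --targets '[[[-0.37,0,-0.33],[0,0,0],40],[[-0.74,0,-0.67],[0,0,0],40],[[-1.4,0,-1.3],[0,0,0],40],[[-2.2,0,-2],[0,0,0],40],[[-2.95,0,-2.7],[0,0,0],40],[[-3.7,0,-3.4],[0,0,0],40],[[-4.4,0,-4],[0,0,0],40],[[-4.4,0,-4],[0,0,0],40]]'

```text
time: 15.02
tool_pos: [0.7374, -0.0124, 0.3297]
tool_rot: [-0.038, 0.919, 0.02, -0.392]
contact_force: [-0.0, 0.6, 0.4]
gripper_width: 0.398
grasp_force: 0.0
```

```bash
python3 - <<'E'
from h import *
s=state(); print(s["tool_pos"],s["contact_force"].round(1),s["joint_pos"].round(2),s["time"])
im,d,P=cloud("top")
for v in range(106,148,6): print(v,[tuple(P[v,u].round(3).tolist()) for u in (274,278,282)])
im,d,P=cloud("wrist"); save(im,"w9.png"); np.savez("w9.npz",im=im,P=P)
E
```

```text
[ 0.7374453  -0.01238123  0.32972458] [-0.   0.6  0.4] [-0.11  0.94  0.39 -0.05  2.62  1.39] 15.025
106 [(0.887, 0.071, -0.005), (0.886, 0.056, -0.002), (0.886, 0.042, -0.002)]
112 [(0.824, 0.075, 0.096), (0.824, 0.062, 0.094), (0.823, 0.048, 0.096)]
118 [(0.787, 0.077, 0.134), (0.789, 0.064, 0.129), (0.788, 0.051, 0.131)]
124 [(0.751, 0.079, 0.176), (0.755, 0.066, 0.164), (0.754, 0.053, 0.167)]
130 [(0.722, 0.081, 0.2), (0.722, 0.068, 0.201), (0.721, 0.056, 0.201)]
136 [(0.769, 0.075, 0.003), (0.769, 0.06, 0.003), (0.769, 0.046, 0.002)]
142 [(0.747, 0.075, 0.002), (0.745, 0.061, 0.006), (0.736, 0.048, 0.035)]
```

View pics/w9.png

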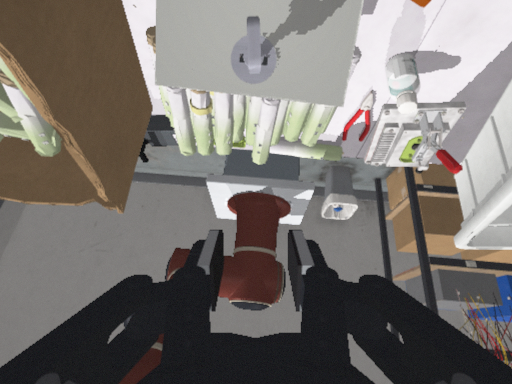

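The lid stays at about 46° with the key in the lock at (254,55), and the gripper is clear. Joint 5 is near its limit, so I'll ease it back and then hand in.

>>> jog_arm --targets '[[[0,0,0],[0,0.6,0],40],[[0,0,0],[0,1.2,0],40],[[0,0,0],[0,1.2,0],40],[[0,0,0],[0,1.2,0],40]]'

```text
time: 15.62
tool_pos: [0.7376, -0.0121, 0.3242]
tool_rot: [-0.04, 0.947, 0.017, -0.318]
contact_force: [-0.8, 0.3, 0.0]
gripper_width: 0.398
grasp_force: 0.0
```

```bash
python3 -c "
from h import *
s=state(); print(s['joint_pos'].round(2),s['contact_force'].round(1),s['tool_pos']); print(job_done())"
```

```text
[-0.12  0.8   0.56 -0.01  2.43  1.42] [-0.8  0.3  0. ] [ 0.73760318 -0.01212885  0.32416612]
the job is handed in; nothing more can be done
None
```

I handed the job in at about 15.6 s: the steel key was pushed home and turned about 83° clockwise, the lid stands open by itself at about 46° with the key still in the lock, and the arm is clear; the hand-in gave no verdict, and I did not read the lock angle or re-measure the bystanders.

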